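# Put the sanding drum away and snap the case shut

### The arm

A 7-joint arm with a two-finger parallel gripper is mounted at the origin on the work surface. World frame = base frame: x ahead of the robot, y to its left, z up, the work surface at z = 0. Lengths are in m, angles in rad, forces in N, time in s.
With the tool pointing down it reaches from about 0.4 to 0.875 m from the base axis. Payload 4.4 kg.
Tool frame: the origin (TCP) lies midway between the tips of the shut fingers; the grasp point (between the pads) lies 19 mm behind it; z points along the fingers, y is the line along which they close (so a half turn about z gives the same grasp; the last joint's range is limited). The gripper opens to 85 mm and grips with 20 to 120 N. Pads are 22 mm wide; open, the fingers measure 114 mm over their backs; the gripper's body (76 mm by 85 mm) begins 54 mm behind the grasp point. The pads swing forward as they close: fully open they stand 13 mm farther back than shut.
Start: joints at [1.169, 0.628, 0.038, 1.517, -0.027, 0.996, -0.02], TCP at [0.214, -0.614, 0.231] pointing down, gripper open.
Joint ranges: [-3.06, 3.06], [-0.37, 2.12], [-1.25, 1.32], [0.18, 2.47], [-1.1, 4.24], [0.23, 1.98], [-2.94, 2.94]. Speed limits (rad/s): [2.57, 2.57, 3.14, 3.14, 3.14, 3.14, 3.14].

### API

Orientations are given as a unit quaternion [w, x, y, z].
In Python, from rig import ctrl, capture, camera_model gives the robot as it stands. The module is installed in compiled form; this text tells all that it offers.
- The arm moves only by the tool drive_tool, never from a script. Its argument "plan" is a list of rows, each a list of 6 numbers: the shift along the tool's x, y, z normalised to -1 to 1, where 1 is 0.02 m, then the turn, a rotation vector about the tool's x, y, z normalised to -1 to 1, where 1 is 0.08 rad. In form: [[tx, ty, tz, wx, wy, wz], ...]. A call has 1 to 8 rows; each row shifts and turns the commanded pose from where the row before left it, along the tool's axes as they then stand; what a row does not reach is not made up. A row lasts 1/10 s, in which the tool goes at most 50 mm and 8.59 degrees, less where a joint would pass 70% of its speed; a pose out of reach is approached as far as the arm can. A call with a number of a shift or a turn outside -1 to 1 is refused whole. A call with a gripper value outside its range is refused whole. "grip" is the opening, from 0 (shut) to 1 (fully open), set as the call begins (left out, the last holds). The fingers move at their own pace and stop on an object; "squeeze" is the grip in N (left out, the last holds). Time passes only in rows, so rows that do not move let the fingers close. It gives the time, the measured TCP pose, the force, the opening and the grip force at its end, in the units of the state.
- ctrl.get_obs(): the state, without advancing time (a new reading comes with each control period).
- capture(name): name is "side" or "top" or "wrist"; returns (picture, depth): 480x640x3 uint8, blue, green, red; 480x640 float32, m along the optical axis (not along the pixel's ray), 0 where there is no reading.
- camera_model(name): a dict with "mtx" (3x3 intrinsics, pixels), "k1" (the pictures are not rectified: a ray, as slopes to the right and down, at radius r is drawn at 1 + k1 r^2 times it, then the intrinsics apply), "position" and "orientation" of the camera in the world. Camera axes: x right, y up, looking along -z (the intrinsics and any distortion apply to the point x, -y, -z); pixel columns grow to the right and rows downward; lengths in m; the calibration is good to about 2 mm. A picture is of the moment at which its call begins: read the wrist's pose just before it. camera_model takes no time and is no camera call; for the wrist camera it gives the pose at the moment of the call.
- ctrl.sign_off(): hands the job in; it is judged then, once.
The state is a dict: "t": time; "qpos": joint angles; "dq": joint speeds; "joint_efforts": joint torques, N m; "tcp_pos": TCP position; "eef_rot": TCP orientation; "ft_force": force on the tool from outside, world axes, zero at the start; "moment": the same for the moment, N m; "width": finger opening in m; "gripper_force": force on a finger pad.
Only numpy, scipy, OpenCV 4.12 (cv2) and the standard library are available. Lean on these libraries where they do the work, as an engineer would, in place of code of your own. Each camera call takes 0.05 s, during which the arm holds its last target. There are 200 camera calls.

### The job

Put the loose sanding drum into the open accessory bin at the back of the rotary-tool case, press the bin's cover down until it snaps shut, then close the case lid and press its front edge until the catch snaps and holds. Leave the other things on the bench where they are.

Things in the scene. Friction and masses are not known exactly. Their poses are not given: they have to be found in the camera images.
- tool_case: Black carrying case of a rotary tool, base 220 deep (x) x 280 wide (y) x 58 high; fixed. Origin: centre of its underside; +x from its front (catch, folded handle; it faces the robot's right) to its back (hinges). Inside: front bay with a fixed handpiece along y (top 52 above the bench), behind it the accessory bin (front wall 36, other walls 49 above the bench).
- bin_center (a point): Centre of the floor of the open accessory bin, 6 mm above the bench; axes as tool_case. Inside 75 (x) x 109 (y), 30 deep in front, 43 elsewhere; at the back of the case, 32 mm to +y of its middle. The raised lid overhangs it: the gripper must come in from the front, its body leaning towards the case's front (to the robot's right) by 30 to 50 degrees.
- bin_cover (a joint): White cover plate of the bin, 82 (x) x 107 (y) x 3 with a 5 x 40 finger tab in the middle of its free front edge, hinged at the back of the bin. Rad: 0 shut, about 0.9 at the start. A stiff hinge (0.6 N at the tab) holds it where it is left. Near 0.14 its nose meets a sprung roller; about 7 N down on the tab pushes it past, then it snaps to 0 and stays.
- cover_press (a point): Where to press the bin cover: top face at the front, 80 mm from its hinge line, 4 mm above it when shut; moves with the cover.
- cover_hinge (a point): Point on the bin cover's hinge line (along the case's y), 30 mm to +y of the case's middle, 49.5 mm above the bench, 86 mm behind the case's middle. Its z axis is the cover's outward normal, its -x axis runs along the cover to the free edge; turns with the cover.
- case_lid (a joint): Lid of the case: black frame, clear window, 222 long x 280 wide x 20 high, hinged along the back, snap tongue 44 wide hanging 18 mm below the rim in the middle of its front. Rad: 0 shut, about 1.1 at the start (stop 1.16). A stiff hinge (2 to 4 N at the front edge) holds it where it is left. Near 0.045 the tongue meets a sprung roller; about 11 N down at the front pushes it past and it snaps to 0.
- lid_press (a point): Where to press the case lid: top face of the frame at the middle of the front, 207 mm from the hinge line and 20 mm above it when shut; moves with the lid.
- lid_hinge (a point): Point on the lid's hinge line (along the case's y), at its middle, 58 mm above the bench, 110 mm behind the case's middle. Its z axis is the lid's outward normal, its -x axis runs along the lid to the front edge; turns with the lid.
- sanding_drum: Sanding drum standing on the bench: upright cylinder of diameter 30, 26 high, brown abrasive sleeve, black rubber end with a small steel nut (3 mm proud) on top; 20 to 45 g. Origin: centre of its underside, z along its axis.
- felt_cone: Bystander: pale felt cone, diameter 26, 36 high, standing. Origin under its centre.
- collet_chuck: Bystander: small stepped steel chuck, diameter 22, 30 high, standing. Origin under its centre.
- flap_wheel: Bystander: flat brown abrasive disc, diameter 42, 12 thick, lying. Origin under its centre.
- glue_bottle: Bystander: white bottle, diameter 56, 150 high, orange cap. Origin under its centre.
- wax_tin: Bystander: copper-coloured tin, diameter 76, 50 high. Origin under its centre.

How it is judged:
By the outcome, as a careful person would: the job done as asked, in the order asked, and still so for the second after the job is handed in, with the robot touching nothing.
It also fails if it takes over 72 s, if anything falls off the work surface, if the arm or the gripper's body presses on something with over 40 N, if the wrist force passes 120 N, or if a joint passes its speed limit or range.

## Working session

There is one attempt and no reset: what is moved stays moved. The work goes in short steps, Python scripts to look and compute and a tool call to move; the robot and the scene stay as the last step left them, time stands still between calls to the robot, and variables do not carry over. Pictures are saved under pics/ and viewed, at most 10 in all, crops included, and the job is handed in when it is done.

Besides the shell and the picture viewer there is one more tool, called after ">>>" in YAML: its name, and indented under it one key for each argument. drive_tool: Moves the arm, as the interface text tells. Scaled input: -1 to 1 covers 0.02 m each way for a shift and 0.08 rad each way for a turn. Its arguments: {"type":"object","properties":{"plan":{"type":"array","items":{"type":"array","items":{"type":"number"}}},"grip":{"type":"number"},"squeeze":{"type":"number"}},"required":["plan"]}

```bash
mkdir -p pics; ls
cat > h.py <<'E'
import numpy as np, cv2
from scipy.spatial.transform import Rotation as R
from rig import ctrl, capture, camera_model
def rot(q): return R.from_quat([q[1],q[2],q[3],q[0]])
def ray(m,u,v):
    K=np.array(m["mtx"]);d=cv2.undistortPoints(np.array([[[u,v]]],float),np.eye(3),None) if 0 else None
    xd=np.array([(u-K[0,2])/K[0,0],(v-K[1,2])/K[1,1]]);x=xd.copy()
    for _ in range(20): x=xd/(1+m["k1"]*(x@x))
    return np.array(m["position"]),rot(m["orientation"]).apply([x[0],-x[1],-1.])
def onplane(m,u,v,z):
    o,d=ray(m,u,v);return o+d*(z-o[2])/d[2]
def atdepth(m,u,v,dep):
    o,d=ray(m,u,v);return o+d*dep
def proj(m,p):
    c=rot(m["orientation"]).inv().apply(np.array(p)-np.array(m["position"]));x=np.array([c[0],-c[1]])/-c[2]
    x=x*(1+m["k1"]*(x@x));K=np.array(m["mtx"]);return K[0,0]*x[0]+K[0,2],K[1,1]*x[1]+K[1,2]
E
python3 - <<'E'
from h import *
o=ctrl.get_obs();print(o)
for n in("side","top","wrist"):
    m=camera_model(n);print(n,m)
    p,d=capture(n);cv2.imwrite(f"pics/{n}0.png",p);np.save(f"pics/{n}0.npy",d)
E
```

```text
pics
{'t': 0.0, 'qpos': array([ 1.16920299,  0.62931764,  0.03845296,  1.51837809, -0.02699935,
        0.99627983, -0.01996486]), 'dq': array([ 0.00216831, -0.0012734 , -0.00041187,  0.00087855, -0.00124687,
        0.00086734,  0.00011082]), 'joint_efforts': array([-3.43189686e-04, -5.63392639e+01,  1.22583613e+00, -1.93445313e+01,
        1.08653257e-02,  1.06102740e-02, -1.87758928e-05]), 'tcp_pos': array([ 0.21400322, -0.61310294,  0.23040451]), 'eef_rot': array([-9.16547632e-04,  9.85935802e-01,  1.67121890e-01, -1.70675976e-04]), 'ft_force': array([-0.32102748,  0.02781864, -0.67139387]), 'moment': array([0.00684939, 0.00095237, 0.09159175]), 'gripper_force': 0.0, 'width': 0.08511655960200458}
side {'mtx': array([[603.97015323,   0.        , 332.3997295 ],
       [  0.        , 603.97015323, 242.1320607 ],
       [  0.        ,   0.        ,   1.        ]]), 'k1': 0.05336111288971421, 'position': array([-0.08051332,  0.59692081,  1.03408654]), 'orientation': array([-0.34443906, -0.1351326 ,  0.33267188,  0.86742742])}
top {'mtx': array([[480.00769105,   0.        , 328.96707317],
       [  0.        , 480.00769105, 236.36485024],
       [  0.        ,   0.        ,   1.        ]]), 'k1': -0.09648617850436579, 'position': array([ 0.37380653, -0.00852371,  1.3870197 ]), 'orientation': array([ 0.7103145 ,  0.04436737, -0.03567084, -0.70157853])}
wrist {'mtx': array([[342.04999337,   0.        , 318.24404686],
       [  0.        , 342.04999337, 242.94312444],
       [  0.        ,   0.        ,   1.        ]]), 'k1': -0.021366031736506932, 'position': array([ 0.28793772, -0.58856282,  0.37241962]), 'orientation': array([ 0.80516013, -0.12652577,  0.09082002, -0.57224131])}
```

View pics/top0.png

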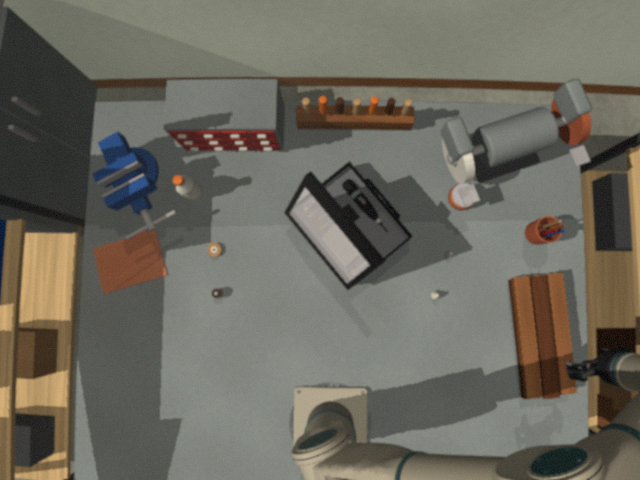

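View pics/side0.png

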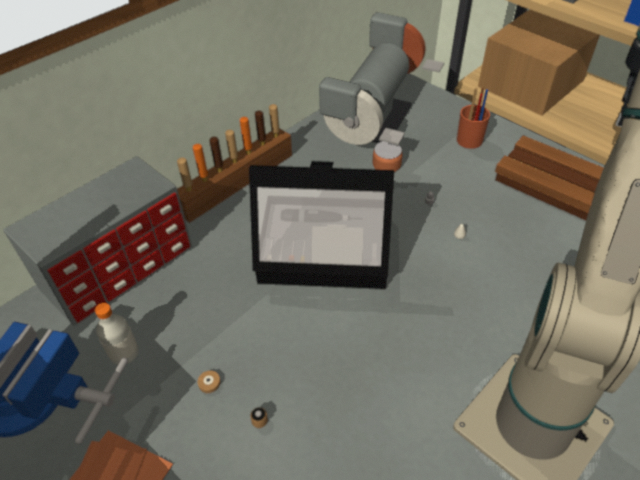

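Top view: case around (350,225), its back towards lower-left; drum (black end) at (217,293), flap wheel (215,250), cone (435,295), chuck (450,255). Side view: drum at (259,417), lid raised, centred at (322,225).

Run:
```python
from h import *
m=camera_model("top");s=camera_model("side")
t=cv2.imread("pics/top0.png");dt=np.load("pics/top0.npy")
si=cv2.imread("pics/side0.png");ds=np.load("pics/side0.npy")
# drum: in ROI, points above bench from depth
for n,mm,d,(u0,u1,v0,v1) in(("top",m,dt,(200,235,280,306)),("side",s,ds,(235,285,395,440))):
    P=np.array([atdepth(mm,u,v,d[v,u]) for v in range(v0,v1) for u in range(u0,u1) if d[v,u]>0])
    q=P[(P[:,2]>0.018)]
    print(n,len(q),"bench z",np.median(P[:,2]),q.mean(0),q.min(0),q.max(0))
# crops
c=cv2.resize(t[150:300,260:430],None,fx=4,fy=4,interpolation=cv2.INTER_CUBIC);cv2.imwrite("pics/ct.png",c[:600,:680])
P=np.array([atdepth(m,u,v,dt[v,u]) for v in range(150,300) for u in range(260,430)]).reshape(150,170,3)
np.save("pics/P.npy",P)
g=P[::10,::10]
for r in range(15): print(" ".join("%4d"%(1000*z) for z in g[r,:,2]))
```

```text
top 81 bench z -0.0007859061239530174 [0.36273077 0.32939415 0.02526969] [0.3512337  0.31452119 0.01800765] [0.37414977 0.34395927 0.03483494]
side 253 bench z 0.00034817232379436014 [0.35998089 0.33149743 0.02607918] [0.34591507 0.31509523 0.01802699] [0.37702334 0.34596325 0.03358111]
   0   39   13   -1    2   -2    5    1   -3   -4    1   -2    0   -2   -1   -5   -2
   0   -3    0    0   -3   -2    0    0    1   -2   -3    0   -3    0   -1   -3    0
   0   -6    1    4    0    4    0    1   60   38   -3   -6   -4    0    2    2    0
  -5    2   -1    2   -2  267   -3   33   36   44   36    0   -5    2    6   -4   -3
   3   -3   -4   -1  201  241  266   32   32   53   39   44   -1    0    3   -5   -5
  -1   -2   -6   -4  169  210  248  262   29   35   51   36   56    0   -1   -2   -5
  -4   -4   -4  100  147  181  213  252  271  263   37   46   38   53    1   -6   -1
  -2    0    2   70  107  149  190  222  259  267   29   35   37   31    0    4    0
  -3   -1    0    4   77  114  152  193  231  265   33   33   37   32   31   -5    1
  -1   -1    0    1   -2   82  126  164  201  239  267   37   39   32   29   -5   -6
  -2   -4    0    0   -4   -4   90  132  167  212  246  264   36   34 1387    1    0
   0   -5   -5   -2   -4   -1   -7   94  141  179  215  247  263    1    0    2   -7
   4   -1   -2   -2 1387   -4   -3   -1  108  146  181  221    0    0    0    2   -1
  -5   -1   -7   -1   -4   -5   -4   -6   73  113  149   -2   -5    2    0    2    0
  -2   -2    0   -2    0   -3   -4   -2   -2   -3   -2    0    2    0    0    1    1
```

View pics/ct.png

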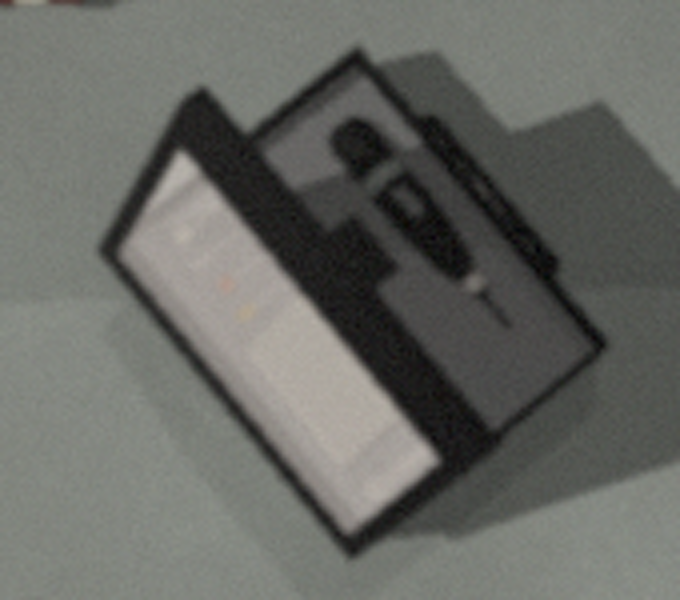

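Run:
```python
from h import *
m=camera_model("top");s=camera_model("side");P=np.load("pics/P.npy")
f=lambda x,y,z:onplane(m,260+(x+.5)/4-.5,150+(y+.5)/4-.5,z)
A=f(358,47,.058);B=f(607,345,.058)
print("front rim",A,B,np.linalg.norm(A-B))
y=(B-A)[:2];y/=np.linalg.norm(y);x=np.array([y[1],-y[0]])
c=(A+B)[:2]/2+.11*x
print("yaw",np.arctan2(x[1],x[0]),x,"centre",c)
# lid plane fit
Q=P.reshape(-1,3);k=(Q[:,2]>.11)&(Q[:,2]<.235);Q=Q[k]
mu=Q.mean(0);
for _ in range(3):
    U,S,V=np.linalg.svd(Q-mu);n=V[2];n*=np.sign(n[2]);r=(Q-mu)@n;Q=Q[abs(r)<3*np.median(abs(r))];mu=Q.mean(0)
U,S,V=np.linalg.svd(Q-mu);n=V[2]*np.sign(V[2][2])
print("lid normal",n,"yaw from normal",np.arctan2(n[1],n[0]),"angle",np.arccos(n[2]),len(Q))
# top face plane at 20 above hinge line: distance of hinge from plane
h=np.array([*(c+.11*x),.058]);print("hinge to outer plane",n@(mu-h))
for p in ((100,248),(350,557)):print("lid back corners?",f(*p,.07))
# centre y from all lid points
yy=(Q[:,:2]-c)@y;print("lid y ext",np.percentile(yy,[0.5,99.5]))
```

```text
front rim [ 0.74011132 -0.04567992  0.058     ] [ 0.52893912 -0.22102487  0.058     ] 0.2744805044246761
yaw 2.2637660702623705 [-0.63882477  0.76935226] centre [ 0.56425449 -0.04872364]
lid normal [-0.58241737  0.69556093  0.42069584] yaw from normal 2.2678914804456403 angle 1.1365841223084803 2625
hinge to outer plane 0.01742441998962586
lid back corners? [0.59137533 0.13303087 0.07      ]
lid back corners? [ 0.37982229 -0.04277124  0.07      ]
lid y ext [-0.13574166  0.13908308]
```

>>> drive_tool:
  plan:
    - [0, -0.6, -1, 0, 0, 0]
    - [0, -0.6, -1, 0, 0, 0]
    - [0, -0.6, -1, 0, 0, 0]
    - [0, -0.6, -1, 0, 0, 0]
    - [0, -0.6, -1, 0, 0, 0]
    - [0, -0.6, -1, 0, 0, 0]
    - [0, -0.6, -1, 0, 0, 0]
    - [0, -0.6, -1, 0, 0, 0]

```text
t: 0.95
tcp_pos: [0.1823, -0.5223, 0.3918]
eef_rot: [-0.0, 0.986, 0.167, -0.0]
ft_force: [0.0, -0.0, 0.3]
width: 0.0854
gripper_force: 0.0
```

>>> drive_tool:
  plan:
    - [1, 0, 0, 0, 0, -0.45]
    - [1, 0, 0, 0, 0, -0.45]
    - [1, 0, 0, 0, 0, -0.45]
    - [1, 0, 0, 0, 0, -0.45]
    - [1, 0, 0, 0, 0, -0.45]
    - [1, 0, 0, 0, 0, -0.45]
    - [1, 0, 0, 0, 0, -0.45]
    - [1, 0, 0, 0, 0, -0.45]

```text
t: 1.75
tcp_pos: [0.3268, -0.451, 0.3912]
eef_rot: [-0.0, 0.951, 0.308, 0.0]
ft_force: [0.7, 0.3, 0.8]
width: 0.0856
gripper_force: 0.0
```

>>> drive_tool:
  plan:
    - [1, 0, 0, 0, 0, -0.45]
    - [1, 0, 0, 0, 0, -0.45]
    - [1, 0, 0, 0, 0, -0.45]
    - [1, 0, 0, 0, 0, -0.45]
    - [1, 0, 0, 0, 0, -0.45]
    - [1, 0, 0, 0, 0, -0.45]
    - [1, 0, 0, 0, 0, -0.45]
    - [1, 0, 0, 0, 0, -0.45]

```text
t: 2.55
tcp_pos: [0.4431, -0.3421, 0.3913]
eef_rot: [0.0, 0.897, 0.442, 0.0]
ft_force: [0.7, 0.1, 0.4]
width: 0.0854
gripper_force: 0.0
```

>>> drive_tool:
  plan:
    - [1, 0, 0, 0, 0, -0.45]
    - [1, 0, 0, 0, 0, -0.45]
    - [1, 0, 0, 0, 0, -0.45]
    - [1, 0, 0, 0, 0, -0.45]
    - [1, 0, 0, 0, 0, -0.45]
    - [1, 0, 0, 0, 0, -0.45]
    - [1, 0, 0, 0, 0, -0.45]
    - [1, 0, 0, 0, 0, -0.45]

```text
t: 3.35
tcp_pos: [0.5237, -0.2045, 0.3913]
eef_rot: [0.0, 0.825, 0.566, 0.0]
ft_force: [-0.4, -1.0, -0.1]
width: 0.0854
gripper_force: 0.0
```

>>> drive_tool:
  plan:
    - [1, 0, 0, 0, 0, -0.45]
    - [1, 0, 0, 0, 0, -0.45]
    - [1, 0, 0, 0, 0, -0.45]
    - [1, 0, 0, 0, 0, -0.45]
    - [1, 0, 0, 0, 0, -0.45]
    - [1, 0, 0, 0, 0, -0.45]
    - [1, 0, 0, 0, 0, -0.45]
    - [1, 0, 0, 0, 0, -0.45]

```text
t: 4.15
tcp_pos: [0.5619, -0.0497, 0.3913]
eef_rot: [0.0, 0.735, 0.678, 0.0]
ft_force: [-0.6, -0.1, -0.3]
width: 0.0851
gripper_force: 0.0
```

>>> drive_tool:
  plan:
    - [1, 0, 0, 0, 0, -0.45]
    - [1, 0, 0, 0, 0, -0.45]
    - [1, 0, 0, 0, 0, -0.45]
    - [1, 0, 0, 0, 0, -0.45]
    - [1, 0, 0, 0, 0, -0.45]
    - [1, 0, 0, 0, 0, -0.45]
    - [1, 0, 0, 0, 0, -0.45]
    - [1, 0, 0, 0, 0, -0.45]

```text
t: 4.95
tcp_pos: [0.5546, 0.1096, 0.3913]
eef_rot: [-0.0, 0.63, 0.777, -0.0]
ft_force: [0.7, 0.3, 0.1]
width: 0.0855
gripper_force: 0.0
```

>>> drive_tool:
  plan:
    - [1, 0, 0.5, 0, 0, -0.45]
    - [1, 0, 1, 0, 0, -0.45]
    - [1, 0, 1, 0, 0, -0.45]
    - [1, 0, 1, 0, 0, -0.45]
    - [0, 0, 1, 0, 0, 0]
    - [0, 0, 1, 0, 0, 0]
    - [0, 0, 1, 0, 0, 0]
    - [0, 0, 0, 0, 0, 0]

```text
t: 5.75
tcp_pos: [0.5321, 0.1849, 0.2582]
eef_rot: [-0.002, 0.573, 0.82, -0.003]
ft_force: [-0.1, -1.0, -0.5]
width: 0.0855
gripper_force: 0.0
```

```bash
cat >> h.py <<'E'
def togo(p,Rt):
    o=ctrl.get_obs();r=rot(o["eef_rot"])
    print("shift units (tool)",np.round(r.inv().apply(np.array(p)-o["tcp_pos"])/.02,2),"turn units",np.round((r.inv()*Rt).as_rotvec()/.08,2),"pos",np.round(o["tcp_pos"],4))
C=np.array([.564,-.049]);YAW=2.266
cx=np.array([np.cos(YAW),np.sin(YAW),0]);cy=np.array([-np.sin(YAW),np.cos(YAW),0]);ez=np.array([0,0,1.])
def case(x,y,z): return np.array([C[0],C[1],0])+cx*x+cy*y+ez*z
def toolR(a): # lean a towards the case front, fingers close along case y
    z=np.sin(a)*cx-np.cos(a)*ez;y=-cy;return R.from_matrix(np.c_[np.cross(y,z),y,z])
E
python3 - <<'E'
from h import *
print(np.round(ctrl.get_obs()["qpos"],2))
togo([.361,.3305,0],toolR(0))
m=camera_model("wrist");p,d=capture("wrist");cv2.imwrite("pics/w1.png",p);np.save("pics/w1.npy",d)
print(proj(m,[.361,.3305,.026]))
E
```

```text
[-0.04  0.52 -0.52  1.71  0.3   0.99 -0.32]
shift units (tool) [ 9.78 -5.45 12.95] turn units [-0.08 -0.01 -4.31] pos [0.5321 0.1849 0.2582]
(np.float64(204.17817363454475), np.float64(3.728126737211909))
```

View pics/w1.png

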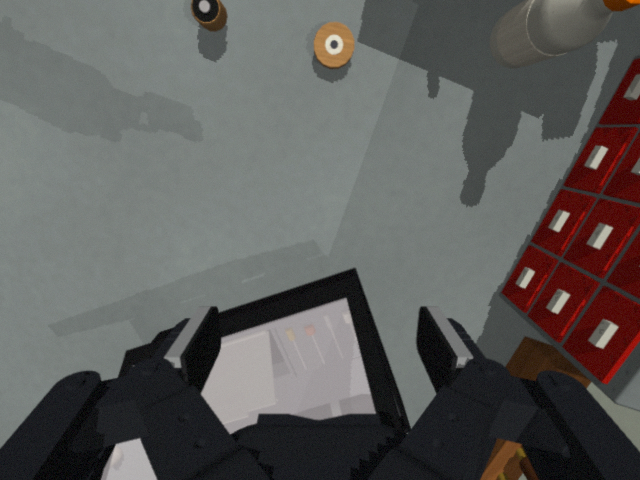

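Wrist view: drum at (207,10), close to prediction (204,4); flap wheel (333,45). Moving above the drum.

>>> drive_tool:
  plan:
    - [0.98, -0.55, 0, 0, 0, 0]
    - [0.98, -0.55, 0, 0, 0, 0]
    - [0.98, -0.55, 0, 0, 0, 0]
    - [0.98, -0.55, 0, 0, 0, 0]
    - [0.98, -0.55, 0.5, 0, 0, 0]
    - [0.98, -0.55, 0.5, 0, 0, 0]
    - [0.98, -0.55, 1, 0, 0, 0]
    - [0.98, -0.55, 1, 0, 0, 0]

```text
t: 6.6
tcp_pos: [0.3982, 0.3041, 0.2023]
eef_rot: [0.001, 0.574, 0.819, 0.002]
ft_force: [-0.0, 0.1, -1.3]
width: 0.0856
gripper_force: 0.0
```

>>> drive_tool:
  plan:
    - [0, 0, 0.5, 0, 0, -0.86]
    - [0, 0, 0.5, 0, 0, -0.86]
    - [0, 0, 0.5, 0, 0, -0.86]
    - [0, 0, 0.5, 0, 0, -0.86]
    - [0, 0, 0, -0.08, 0, -0.86]
    - [0, 0, 0, 0, 0, 0]

```text
t: 7.2
tcp_pos: [0.3984, 0.3032, 0.162]
eef_rot: [0.002, 0.425, 0.905, 0.004]
ft_force: [0.4, -0.7, -0.6]
width: 0.0855
gripper_force: 0.0
```

Run:
```python
from h import *
togo([.361,.3305,0],toolR(0))
m=camera_model("wrist");p,d=capture("wrist");cv2.imwrite("pics/w2.png",p)
u,v=proj(m,[.361,.3305,.026]);print(u,v)
u,v=int(u),int(v)
P=np.array([atdepth(m,a,b,d[b,a]) for b in range(max(v-70,0),min(v+70,480)) for a in range(max(u-70,0),u+70) if d[b,a]>0])
q=P[(P[:,2]>.015)&(P[:,2]<.045)];print(len(q),q.min(0),q.max(0))
q=q[abs(q[:,2]-.026)<.003];print(len(q),(q.min(0)+q.max(0))/2,q.mean(0))
```

```text
shift units (tool) [ 2.25 -0.63  8.09] turn units [ 0.1   0.   -0.02] pos [0.3984 0.3032 0.162 ]
304.463542619586 176.1124837405705
1030 [0.34772935 0.314084   0.0152391 ] [0.37642781 0.34308245 0.03028242]
982 [0.36207858 0.32858323 0.02599908] [0.36185554 0.32884802 0.02593898]
```

View pics/w2.png

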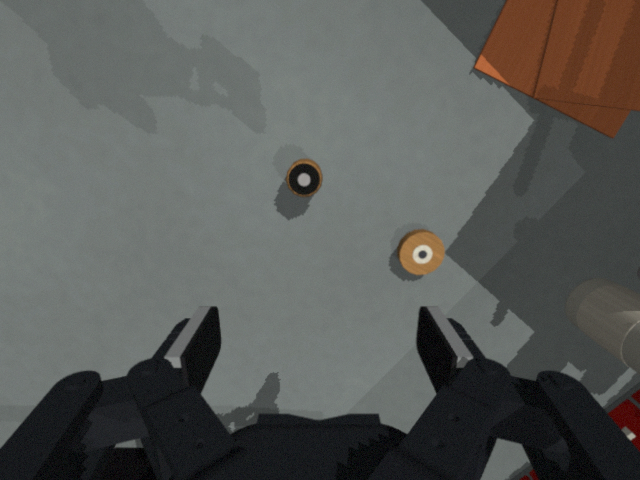

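Drum at (304,179), measured (0.362, 0.329), top 26 mm; wheel (422,253) clear.

>>> drive_tool:
  plan:
    - [0.9, -0.25, 1, 0.1, 0, 0]
    - [0.9, -0.25, 1, 0, 0, 0]
    - [0.35, -0.15, 1, 0, 0, 0]
    - [0, 0, 1, 0, 0, 0]
    - [0, 0, 1, 0, 0, 0]
    - [0, 0, 1, 0, 0, 0]
    - [0, 0, 1, 0, 0, 0]
    - [0, 0, 0.5, 0, 0, 0]

```text
t: 8.05
tcp_pos: [0.3609, 0.3276, 0.0106]
eef_rot: [0.0, 0.425, 0.905, -0.001]
ft_force: [-0.1, -0.1, -1.4]
width: 0.0853
gripper_force: 0.0
```

>>> drive_tool:
  plan:
    - [0, 0, 0.3, 0, 0, 0]
    - [0, 0, 0.2, 0, 0, 0]
    - [0, 0, 0, 0, 0, 0]

```text
t: 8.35
tcp_pos: [0.3608, 0.3275, 0.0015]
eef_rot: [-0.0, 0.425, 0.905, -0.0]
ft_force: [-0.3, -0.2, 0.4]
width: 0.0854
gripper_force: 0.0
```

>>> drive_tool:
  plan:
    - [0, 0, 0, 0, 0, 0]
    - [0, 0, 0, 0, 0, 0]
    - [0, 0, 0, 0, 0, 0]
    - [0, 0, 0, 0, 0, 0]
    - [0, 0, 0, 0, 0, 0]
    - [0, 0, 0, 0, 0, 0]
    - [0, 0, 0, 0, 0, 0]
    - [0, 0, 0, 0, 0, 0]
  grip: 0
  squeeze: 30

```text
t: 9.15
tcp_pos: [0.3608, 0.3274, 0.0017]
eef_rot: [-0.0, 0.425, 0.905, -0.0]
ft_force: [0.2, -1.5, 6.5]
width: 0.0287
gripper_force: 29.7
```

>>> drive_tool:
  plan:
    - [0, 0, -0.5, 0, 0, 0]
    - [0, 0, -1, 0, 0, 0]
    - [-0.8, -0.2, -1, 0, 0, 0]
    - [-0.8, -0.2, -1, 0, 0, 0]
    - [-0.8, -0.2, -1, 0, 0, 0]
    - [-0.8, -0.2, -1, 0, 0, 0]
    - [-0.8, -0.2, -1, 0, 0, 0]
    - [-0.8, -0.2, -1, 0, 0, 0]

```text
t: 9.95
tcp_pos: [0.4036, 0.2372, 0.1526]
eef_rot: [-0.0, 0.425, 0.905, -0.001]
ft_force: [-0.2, 0.1, -1.0]
width: 0.029
gripper_force: 29.8
```

>>> drive_tool:
  plan:
    - [-0.8, -0.2, -1, 0, 0, 0]
    - [-0.8, -0.2, -1, 0, 0, 0]
    - [-0.8, -0.2, -1, 0, 0, 0]
    - [-0.8, -0.2, -1, 0, 0, 0]
    - [-0.8, -0.2, -1, 0, 0, 0]
    - [-0.8, -0.2, -1, 0, 0, 0]
    - [-0.8, -0.2, -1, 0, 0, 0]
    - [-0.8, -0.2, -1, 0, 0, 0]

```text
t: 10.75
tcp_pos: [0.4604, 0.1186, 0.3126]
eef_rot: [-0.0, 0.425, 0.905, -0.001]
ft_force: [0.2, -0.1, -0.1]
width: 0.0292
gripper_force: 29.8
```

>>> drive_tool:
  plan:
    - [-0.8, -0.2, -1, 0, 0, 0]
    - [-0.8, -0.2, -1, 0, 0, 0]
    - [-0.8, -0.2, -1, 0, 0, 0]
    - [-0.8, -0.2, -1, 0, 0, 0]
    - [-0.8, -0.2, -1, 0, 0, 0]
    - [-0.8, -0.2, -1, 0, 0, 0]
    - [-0.95, -0.2, 0, 0, 0, 0]
    - [-0.95, -0.2, 0, 0, 0, 0]

```text
t: 11.55
tcp_pos: [0.5219, -0.0045, 0.4323]
eef_rot: [0.0, 0.425, 0.905, -0.001]
ft_force: [-0.8, 0.6, -0.3]
width: 0.0286
gripper_force: 29.8
```

>>> drive_tool:
  plan:
    - [-0.95, -0.2, 0, 0, 0, 0]
    - [-0.95, -0.2, 0, 0, 0, 0]
    - [-0.95, -0.2, 0, 0, 0, 0]
    - [-0.95, -0.2, 0, 0, 0, 0]
    - [-0.95, -0.2, 0, 0, 0, 0]
    - [-0.95, -0.2, 0, 0, 0, 0]
    - [-0.95, -0.2, 0, 0, 0, 0]
    - [-0.95, -0.2, 0, 0, 0, 0]

```text
t: 12.35
tcp_pos: [0.5951, -0.1428, 0.4312]
eef_rot: [-0.001, 0.425, 0.905, -0.001]
ft_force: [-0.2, 0.3, -0.4]
width: 0.0288
gripper_force: 29.8
```

>>> drive_tool:
  plan:
    - [0, 0, 0, 0, 0.9, 0]
    - [0, 0, 0, 0, 0.9, 0]
    - [0, 0, 0, 0, 0.9, 0]
    - [0, 0, 0, 0, 0.9, 0]
    - [0, 0, 0, 0, 0.9, 0]
    - [0, 0, 0, 0, 0.9, 0]
    - [0, 0, 0, 0, 0.9, 0]
    - [0, 0, 0, 0, 0.9, 0]

```text
t: 13.15
tcp_pos: [0.5926, -0.1386, 0.4266]
eef_rot: [-0.256, 0.406, 0.868, 0.124]
ft_force: [-17.7, -0.2, 6.2]
width: 0.029
gripper_force: 30.0
```

Run:
```python
from h import *
print(np.round(ctrl.get_obs()["qpos"],2))
togo(case(-.087,.032,.178),toolR(.698))
P=np.load("pics/P.npy").reshape(-1,3)
q=P-case(0,0,0);Q=np.c_[q@cx,q@cy,q[:,2]]
k=(Q[:,0]<-.0)&(Q[:,0]>-.1)&(abs(Q[:,1])<.13)&(Q[:,2]>.04)&(Q[:,2]<.075)
for lo in np.arange(-.11,.01,.01):
    s=Q[(Q[:,0]>=lo)&(Q[:,0]<lo+.01)&(abs(Q[:,1])<.12)&(Q[:,2]<.1)]
    if len(s): print(round(lo,3),len(s),np.percentile(s[:,2],[50,95]).round(3))
m=camera_model("wrist");p,d=capture("wrist");cv2.imwrite("pics/w3.png",p);np.save("pics/w3.npy",d)
```

```text
[ 0.53  0.79 -0.49  0.85 -0.07  1.98  0.77]
shift units (tool) [-6.77  0.07 10.42] turn units [0.1  1.51 0.04] pos [ 0.5926 -0.1386  0.4266]
-0.11 413 [0.043 0.06 ]
-0.1 277 [0.035 0.04 ]
-0.09 276 [0.036 0.043]
-0.08 262 [0.043 0.052]
-0.07 305 [0.046 0.053]
-0.06 317 [0.039 0.05 ]
-0.05 299 [0.035 0.04 ]
-0.04 261 [0.035 0.039]
-0.03 221 [0.035 0.039]
-0.02 202 [0.035 0.039]
```

View pics/w3.png

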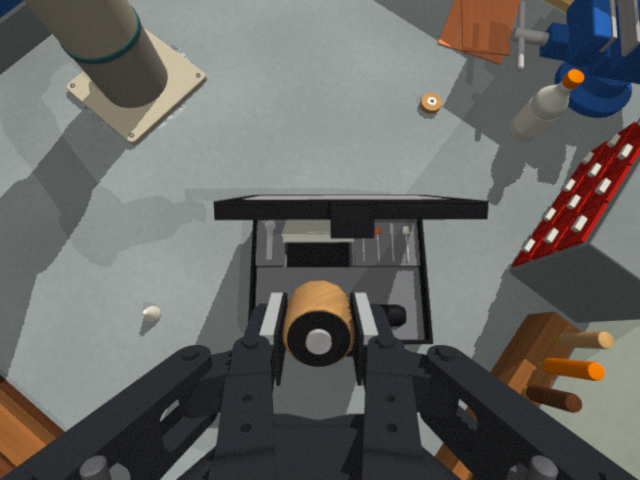

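Wrist view: drum held; tongue at (352,220), bin is the dark opening (287–350, 240–265) with the raised pale cover above it. Joint 6 is at its limit; I'll check that and the case frame.

Run:
```python
from h import *
o=ctrl.get_obs();print(np.round(o["qpos"],3),o["ft_force"].round(1))
m=camera_model("wrist")
for nm,p in (("bin FL",(.0085,.0865,.036)),("bin FR",(.0085,-.0225,.036)),("rim front L",(-.11,.14,.058)),("rim FR",(-.11,-.14,.058)),("base back hinge R",(.11,-.14,.058)),("cover free edge L .9",(.086-.082*np.cos(.9),.0855-.002,.0495+.082*np.sin(.9))),("cover R",(.086-.082*np.cos(.9),-.0235,.0495+.082*np.sin(.9)))):
    print(nm,np.round(proj(m,case(*p)),1))
p=cv2.imread("pics/w3.png");c=cv2.resize(p[180:360,200:500],None,fx=2.6,fy=2.6,interpolation=cv2.INTER_CUBIC);cv2.imwrite("pics/w3c.png",c)
P=np.array([atdepth(m,u,v,np.load("pics/w3.npy")[v,u]) for v in(232,) for u in range(290,350,8)])-case(0,0,0)
print(np.c_[P@cx,P@cy,P[:,2]].round(3))
```

```text
[ 0.521  0.792 -0.465  0.854 -0.071  1.98   0.779] [-2.7 -3.3 -3.6]
bin FL [289.6 264.7]
bin FR [356.3 263.8]
rim front L [251.7 340.6]
rim FR [440.  337.8]
base back hinge R [426.  199.8]
cover free edge L .9 [287.3 235.8]
cover R [361.9 234.8]
[[ 0.042  0.08   0.11 ]
 [ 0.042  0.068  0.109]
 [ 0.042  0.057  0.108]
 [ 0.042  0.045  0.109]
 [ 0.041  0.034  0.11 ]
 [ 0.041  0.022  0.109]
 [-0.004  0.02   0.257]
 [-0.004  0.011  0.256]]
```

View pics/w3c.png

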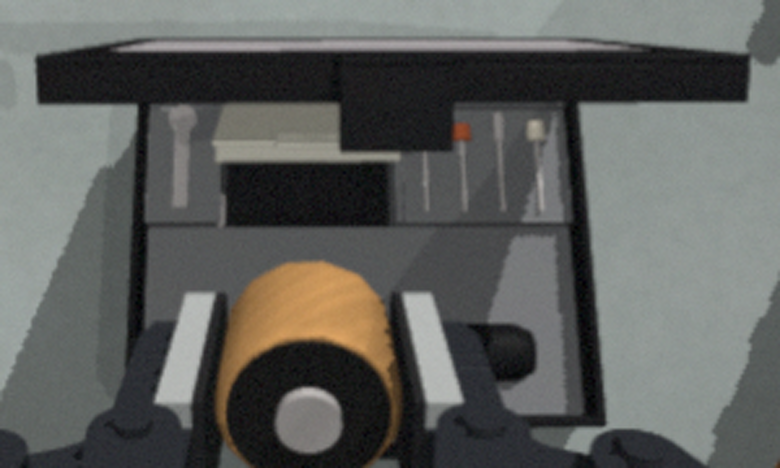

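>>> drive_tool:
  plan:
    - [0, 0, 0, 0, -0.4, 0]
    - [-0.6, 0, 0.9, 0, 0, 0]
    - [-0.6, 0, 0.9, 0, 0, 0]
    - [-0.6, 0, 0.9, 0, 0, 0]
    - [-0.6, 0, 0.9, 0, 0, 0]
    - [-0.6, 0, 0.9, 0, 0, 0]
    - [-0.6, 0, 0.9, 0, 0, 0]
    - [-0.6, 0, 0.9, 0, 0, 0]

```text
t: 14.0
tcp_pos: [0.5963, -0.145, 0.2755]
eef_rot: [-0.24, 0.41, 0.872, 0.114]
ft_force: [-0.3, 0.2, -0.6]
width: 0.029
gripper_force: 30.0
```

>>> drive_tool:
  plan:
    - [0, 0, 0, 0, 0.9, 0]
    - [0, 0, 0, 0, 0.9, 0]
    - [0, 0, 0, 0, 0, 0]
    - [0, 0, 0, 0, 0, 0]

```text
t: 14.4
tcp_pos: [0.5964, -0.1447, 0.2758]
eef_rot: [-0.302, 0.401, 0.853, 0.144]
ft_force: [0.9, -0.2, 0.0]
width: 0.029
gripper_force: 30.0
```

Run:
```python
from h import *
print(np.round(ctrl.get_obs()["qpos"],2))
m=camera_model("wrist");p,d=capture("wrist");cv2.imwrite("pics/w4.png",p);np.save("pics/w4.npy",d)
m2=camera_model("wrist");print(np.abs(m["position"]-m2["position"]).max())
togo(case(.042,.032,.025),toolR(.698))
for nm,q in (("bin FL",(.0085,.0865,.036)),("bin FR",(.0085,-.0225,.036)),("rim FL",(-.11,.14,.058)),("rim FR",(-.11,-.14,.058)),("cover free L .9",(.086-.082*np.cos(.9),.0835,.0495+.082*np.sin(.9))),("cover R",(.086-.082*np.cos(.9),-.0235,.0495+.082*np.sin(.9)))):
    print(nm,np.round(proj(m,case(*q)),1))
# cloud in case frame: tall features
U,V=np.meshgrid(range(0,640,2),range(0,480,2));P=np.array([atdepth(m,u,v,d[v,u]) for u,v in zip(U.ravel(),V.ravel())])-case(0,0,0)
Q=np.c_[P@cx,P@cy,P[:,2]];np.save("pics/Q4.npy",Q)
```

```text
[ 0.56  0.95 -0.48  1.   -0.05  1.79  0.85]
0.0008824121360144765
shift units (tool) [-2.66  0.15 14.06] turn units [ 0.06  0.2  -0.01] pos [ 0.5964 -0.1443  0.2767]
bin FL [277.7 260.5]
bin FR [366.4 260.1]
rim FL [220.2 361.7]
rim FR [486.6 359.8]
cover free L .9 [273.4 213. ]
cover R [375.8 212.6]
```

View pics/w4.png

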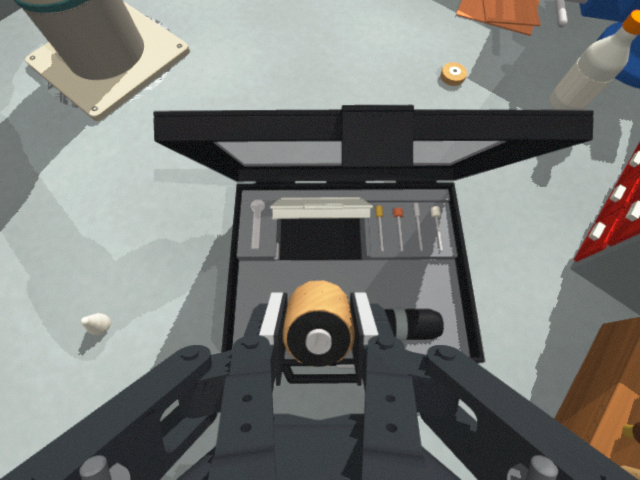

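Frame agrees within ~2 mm (bin front edge (277..362,258), predicted 278..366). Going in.

>>> drive_tool:
  plan:
    - [-0.8, 0, 0.8, 0.06, 0.2, 0]
    - [-0.8, 0, 1, 0, 0, 0]
    - [-0.8, 0, 1, 0, 0, 0]
    - [0, 0, 1, 0, 0, 0]
    - [0, 0, 1, 0, 0, 0]
    - [0, 0, 1, 0, 0, 0]
    - [0, 0, 1, 0, 0, 0]
    - [0, 0, 1, 0, 0, 0]

```text
t: 15.25
tcp_pos: [0.5557, -0.0953, 0.127]
eef_rot: [-0.309, 0.399, 0.851, 0.145]
ft_force: [0.3, 0.4, -0.4]
width: 0.0288
gripper_force: 30.0
```

>>> drive_tool:
  plan:
    - [0, 0, 0.5, 0, 0, 0]
    - [0, 0, 0.5, 0, 0, 0]
    - [0, 0, 0.5, 0, 0, 0]
    - [0, 0, 0.5, 0, 0, 0]
    - [0, 0, 0, 0, 0, 0]

```text
t: 15.75
tcp_pos: [0.5381, -0.0755, 0.0949]
eef_rot: [-0.312, 0.399, 0.85, 0.145]
ft_force: [-0.5, -0.3, -0.0]
width: 0.029
gripper_force: 30.0
```

```bash
sed -i 's/C=np.array(\[.564,-.049\])/C=np.array([.5625,-.0503])/' h.py
python3 - <<'E'
from h import *
togo(case(.046,.032,.028),toolR(.698));print(ctrl.get_obs()["qpos"].round(2))
m=camera_model("wrist");p,d=capture("wrist");cv2.imwrite("pics/w5.png",p)
E
```

```text
shift units (tool) [-0.26  0.15  4.16] turn units [-0.02 -0.04 -0.03] pos [ 0.5381 -0.0755  0.0949]
[ 0.55  1.03 -0.48  1.4  -0.02  1.33  0.88]
```

View pics/w5.png

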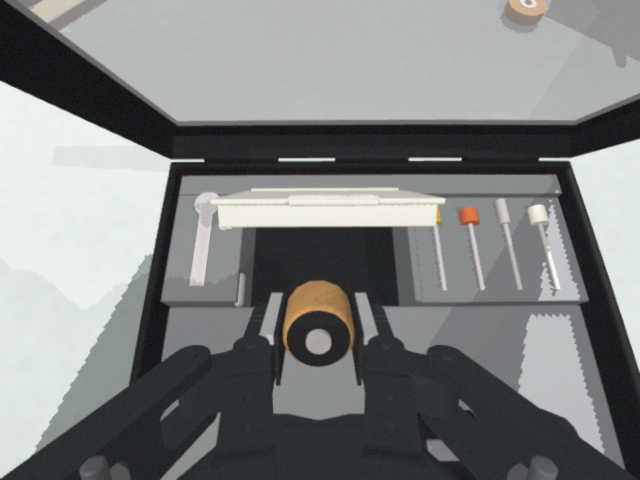

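Drum in front of the bin opening (250–398 wide, row ~270), centred at ~319. Inserting.

>>> drive_tool:
  plan:
    - [-0.15, 0.1, 0.6, 0, 0, 0]
    - [-0.1, 0.05, 0.6, 0, 0, 0]
    - [0, 0, 0.6, 0, 0, 0]
    - [0, 0, 0.6, 0, 0, 0]
    - [0, 0, 0.6, 0, 0, 0]
    - [0, 0, 0.6, 0, 0, 0]
    - [0, 0, 0.55, 0, 0, 0]
    - [0, 0, 0, 0, 0, 0]

```text
t: 16.6
tcp_pos: [0.5079, -0.0351, 0.0279]
eef_rot: [-0.312, 0.399, 0.85, 0.145]
ft_force: [-0.8, -0.8, -0.1]
width: 0.029
gripper_force: 30.0
```

>>> drive_tool:
  plan:
    - [0, 0, 0, 0, 0, 0]
    - [0, 0, 0, 0, 0, 0]
    - [0, 0, 0, 0, 0, 0]
    - [0, 0, 0, 0, 0, 0]
    - [0, 0, 0, 0, 0, 0]
  grip: 0.55

```text
t: 17.1
tcp_pos: [0.5098, -0.0363, 0.029]
eef_rot: [-0.31, 0.399, 0.85, 0.145]
ft_force: [-0.4, -0.0, -0.2]
width: 0.0471
gripper_force: 0.0
```

>>> drive_tool:
  plan:
    - [0, 0, -0.5, 0, 0, 0]
    - [0, 0, -1, 0, 0, 0]
    - [0, 0, -1, 0, 0, 0]
    - [0, 0, -1, 0, 0, 0]
    - [0, 0, -1, 0, 0, 0]
    - [0, 0, -1, 0, 0, 0]
    - [0, 0, -1, 0, 0, 0]
    - [0, 0, 0, 0, 0, 0]

```text
t: 17.9
tcp_pos: [0.5656, -0.1023, 0.1302]
eef_rot: [-0.308, 0.4, 0.851, 0.145]
ft_force: [1.0, 0.3, -0.0]
width: 0.0471
gripper_force: 0.0
```

Run:
```python
from h import *
togo(case(.0,.032,.15),toolR(.698));print(ctrl.get_obs()["qpos"].round(2))
m=camera_model("wrist");p,d=capture("wrist");cv2.imwrite("pics/w6.png",p)
```

```text
shift units (tool) [ 2.24 -0.06  0.58] turn units [ 0.04  0.04 -0.03] pos [ 0.5656 -0.1023  0.1302]
[ 0.56  1.03 -0.48  1.27 -0.02  1.46  0.88]
```

View pics/w6.png

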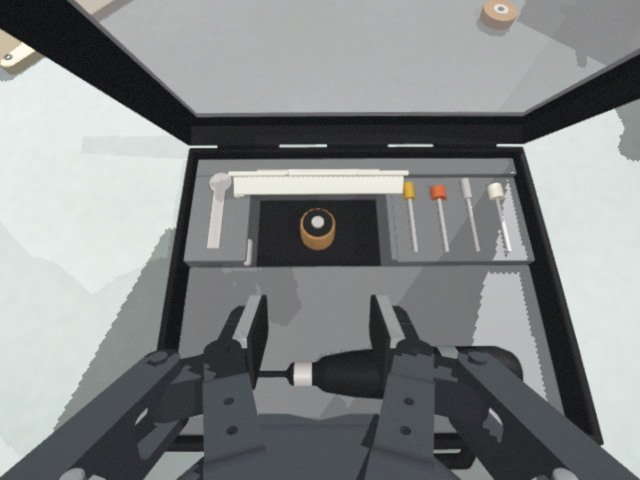

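Drum stands upright in the bin at (318,230). Next: shut fingers, lean to 50°, come over the cover.

>>> drive_tool:
  plan:
    - [0, 0, 0, 0, 0.75, 0]
    - [0, 0, 0, 0, 0.75, 0]
    - [0, 0, 0, 0, 0.75, 0]
    - [0, 0, 0, 0, 0, 0]
    - [0, 0, 0, 0, 0, 0]
  grip: 0

```text
t: 18.45
tcp_pos: [0.5625, -0.0998, 0.1275]
eef_rot: [-0.386, 0.384, 0.819, 0.18]
ft_force: [-0.3, -0.1, 0.3]
width: -0.0001
gripper_force: 0.0
```

Run:
```python
from h import *
a=.873
togo(case(-.02,.032,.19),toolR(a))
togo(case(.057,.032,.1265),toolR(a));print(ctrl.get_obs()["qpos"].round(2))
# corner path; tool at 50deg
pr=np.array([np.cos(a),np.sin(a)]);d=np.array([np.sin(a),-np.cos(a)])
prev=None
for phi in (.9,.75,.6,.45,.3,.15,.05,-.03):
    K=np.array([86-75*np.cos(phi)+2.5*np.sin(phi),49.5+75*np.sin(phi)+2.5*np.cos(phi)]);T=K+11*pr
    print(phi,T.round(1), None if prev is None else np.round([(T-prev)@pr/20,(T-prev)@d/20],2));prev=T
```

```text
shift units (tool) [ 2.98 -0.02 -1.29] turn units [-0.01 -0.09 -0.03] pos [ 0.5625 -0.0998  0.1275]
shift units (tool) [ 2.99 -0.02  3.7 ] turn units [-0.01 -0.09 -0.03] pos [ 0.5625 -0.0998  0.1275]
[ 0.57  1.14 -0.49  1.14 -0.08  1.65  0.89]
0.9 [ 48.4 118.2] None
0.75 [ 39.9 110.9] [-0.56 -0.09]
0.6 [ 32.6 102.3] [-0.56 -0.01]
0.45 [26.6 92.8] [-0.56  0.08]
0.3 [22.2 82.5] [-0.54  0.16]
0.15 [19.3 71.6] [-0.51  0.24]
0.05 [18.3 64.2] [-0.32  0.2 ]
-0.03 [18.  58.2] [-0.24  0.18]
```

>>> drive_tool:
  plan:
    - [1, 0, -0.6, 0, 0, 0]
    - [1, 0, -0.7, 0, 0, 0]
    - [1, 0, 0, 0, 0, 0]
    - [0, 0, 1, 0, 0, 0]
    - [0, 0, 1, 0, 0, 0]
    - [0, 0, 1, 0, 0, 0]
    - [0, 0, 1, 0, 0, 0]
    - [0, 0, 1, 0, 0, 0]

```text
t: 19.25
tcp_pos: [0.5016, -0.0262, 0.1278]
eef_rot: [-0.385, 0.384, 0.82, 0.18]
ft_force: [-0.0, -0.3, 0.1]
width: 0.0001
gripper_force: 0.0
```

>>> drive_tool:
  plan:
    - [-0.3, 0, 0, 0, 0, 0]
    - [-0.3, 0, -0.06, 0, 0, 0]
    - [-0.28, 0, -0.05, 0, 0, 0]
    - [-0.28, 0, -0.04, 0, 0, 0]
    - [-0.28, 0, 0, 0, 0, 0]
    - [-0.28, 0, 0, 0, 0, 0]

```text
t: 19.85
tcp_pos: [0.5183, -0.0464, 0.1024]
eef_rot: [-0.385, 0.385, 0.819, 0.18]
ft_force: [0.4, 0.5, -0.2]
width: -0.0001
gripper_force: 0.2
```

Run:
```python
from h import *
togo(case(.0326,.032,.1023),toolR(.873))
m=camera_model("wrist");p,d=capture("wrist");cv2.imwrite("pics/w7.png",p)
```

```text
shift units (tool) [ 0.03 -0.03  0.05] turn units [ 0.01 -0.07 -0.03] pos [ 0.5183 -0.0464  0.1024]
```

View pics/w7.png

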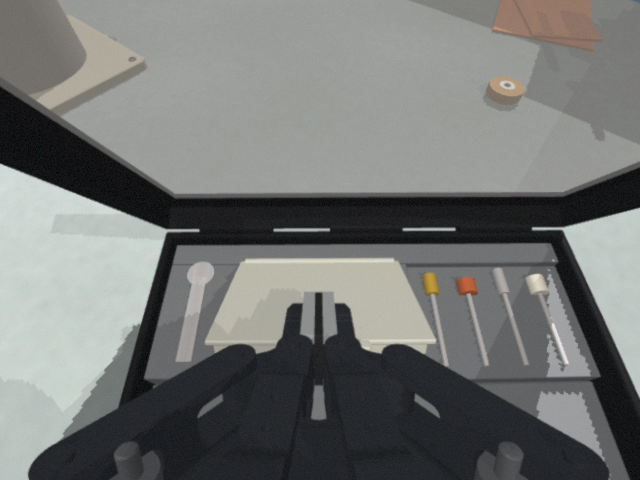

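The fingers lie on the cover's face (row ~300, col 318), cover turning down. That was my last picture (I miscounted and went one over the limit of ten); from here I use numbers only.

>>> drive_tool:
  plan:
    - [-0.28, 0, 0.04, 0, 0, 0]
    - [-0.28, 0, 0.04, 0, 0, 0]
    - [-0.27, 0, 0.08, 0, 0, 0]
    - [-0.27, 0, 0.08, 0, 0, 0]
    - [-0.25, 0, 0.12, 0, 0, 0]
    - [-0.25, 0, 0.12, 0, 0, 0]
    - [0, 0, 0, 0, 0, 0]

```text
t: 20.6
tcp_pos: [0.5256, -0.056, 0.071]
eef_rot: [-0.386, 0.385, 0.819, 0.18]
ft_force: [-0.6, -0.5, 0.3]
width: -0.0002
gripper_force: 0.0
```

>>> drive_tool:
  plan:
    - [-0.15, 0, 0.1, 0, 0, 0]
    - [-0.15, 0, 0.1, 0, 0, 0]
    - [0, 0, 0, 0, 0, 0]

```text
t: 20.9
tcp_pos: [0.5269, -0.0563, 0.0653]
eef_rot: [-0.386, 0.384, 0.819, 0.181]
ft_force: [0.9, 0.1, 0.2]
width: -0.0001
gripper_force: 0.8
```

>>> drive_tool:
  plan:
    - [-0.12, 0, 0.1, 0, 0, 0]
    - [-0.12, 0, 0.1, 0, 0, 0]
    - [0, 0, 0, 0, 0, 0]

```text
t: 21.2
tcp_pos: [0.5269, -0.0566, 0.0597]
eef_rot: [-0.386, 0.385, 0.819, 0.181]
ft_force: [1.9, -2.9, 9.2]
width: 0.0001
gripper_force: 4.4
```

>>> drive_tool:
  plan:
    - [-0.08, 0, 0.06, 0, 0, 0]
    - [0, 0, 0, 0, 0, 0]

```text
t: 21.4
tcp_pos: [0.5269, -0.0565, 0.0595]
eef_rot: [-0.386, 0.384, 0.819, 0.181]
ft_force: [1.3, -5.0, 16.2]
width: -0.0002
gripper_force: 8.0
```

>>> drive_tool:
  plan:
    - [-0.08, 0, 0.06, 0, 0, 0]
    - [0, 0, 0, 0, 0, 0]

```text
t: 21.6
tcp_pos: [0.527, -0.0565, 0.0593]
eef_rot: [-0.387, 0.384, 0.819, 0.182]
ft_force: [1.5, -7.3, 23.7]
width: 0.0003
gripper_force: 11.6
```

>>> drive_tool:
  plan:
    - [-0.08, 0, 0.06, 0, 0, 0]
    - [0, 0, 0, 0, 0, 0]

```text
t: 21.8
tcp_pos: [0.527, -0.0564, 0.0591]
eef_rot: [-0.388, 0.383, 0.818, 0.182]
ft_force: [1.8, -9.7, 30.4]
width: -0.0004
gripper_force: 15.2
```

>>> drive_tool:
  plan:
    - [0.6, 0, -0.5, 0, 0, 0]
    - [1, 0, -0.8, 0, 0, 0]
    - [0.5, 0, -1, 0, 0, 0]
    - [0.5, 0, -1, 0, 0, 0]
    - [0, 0, -1, 0, 0, 0]
    - [0, 0, -1, 0, 0, 0]
    - [0, 0, -1, 0, 0, 0]
    - [0, 0, 0, 0, 0, 0]

```text
t: 22.6
tcp_pos: [0.5692, -0.1071, 0.1731]
eef_rot: [-0.384, 0.386, 0.819, 0.18]
ft_force: [-0.3, 0.4, 0.4]
width: 0.0002
gripper_force: 0.0
```

```bash
cat >> h.py <<'E'
def cloud(n="wrist",st=2):
    m=camera_model(n);p,d=capture(n)
    U,V=np.meshgrid(range(0,640,st),range(0,480,st));U=U.ravel();V=V.ravel()
    P=np.array([atdepth(m,u,v,d[v,u]) for u,v in zip(U,V)])-case(0,0,0)
    return np.c_[P@cx,P@cy,P[:,2]],p[V,U],d[V,U]
E
python3 - <<'E'
from h import *
o=ctrl.get_obs();q=o["tcp_pos"]-case(0,0,0);print("tcp case",(q@cx).round(3),(q@cy).round(3),q[2].round(3),o["qpos"].round(2),o["ft_force"].round(1))
Q,col,_=cloud()
for x in np.arange(-.01,.1,.01):
    s=(Q[:,0]>=x)&(Q[:,0]<x+.01)&(Q[:,1]>-.01)&(Q[:,1]<.075)&(Q[:,2]<.15)
    if s.any(): print(round(x,2),s.sum(),np.percentile(Q[s,2],[10,50,90]).round(4),col[s].mean(0).round())
E
```

```text
tcp case -0.048 0.031 0.173 [ 0.57  1.1  -0.5   1.1  -0.09  1.72  0.87] [-0.3  0.4  0.4]
-0.01 78 [0.0345 0.0354 0.0361] [109. 108. 106.]
0.0 216 [0.0352 0.0525 0.0537] [161. 171. 172.]
0.01 237 [0.0522 0.0529 0.0537] [187. 202. 204.]
0.02 245 [0.0522 0.053  0.0537] [187. 203. 205.]
0.03 232 [0.0522 0.053  0.0539] [187. 203. 204.]
0.04 226 [0.052  0.053  0.0539] [188. 202. 204.]
0.05 201 [0.0521 0.0531 0.054 ] [187. 202. 204.]
0.06 207 [0.0523 0.053  0.0538] [187. 202. 204.]
0.07 185 [0.0522 0.053  0.0538] [186. 201. 203.]
0.08 386 [0.0536 0.137  0.1472] [156. 161. 160.]
0.09 436 [0.0482 0.1163 0.1295] [131. 132. 130.]
```

Cover lies flat at 53 mm: snapped shut. Now back out, go upright, and over behind the lid.

>>> drive_tool:
  plan:
    - [0, 0, -1, 0, 0, 0]
    - [0, 0, -1, 0, 0, 0]
    - [0, 0, -0.8, 0, -0.9, 0]
    - [0, 0, 0, 0, -1, 0]
    - [0, 0, 0, 0, -1, 0]
    - [0, 0, 0, 0, -1, 0]
    - [0, 0, 0, 0, -1, 0]
    - [0, 0, 0, 0, -1, 0]

```text
t: 23.45
tcp_pos: [0.5941, -0.138, 0.2075]
eef_rot: [-0.183, 0.416, 0.887, 0.084]
ft_force: [-0.9, -0.4, 0.5]
width: -0.0001
gripper_force: 0.0
```

>>> drive_tool:
  plan:
    - [0, 0, 0, 0, -1, 0]
    - [0, 0, 0, 0, -1, 0]
    - [0, 0, 0, 0, -1, 0]
    - [0, 0, 0, 0, -1, 0]
    - [0, 0, 0, 0, -1, 0]
    - [0, 0, -1, 0, 0, 0]
    - [0, 0, -1, 0, 0, 0]
    - [0, 0, -1, 0, 0, 0]

```text
t: 24.25
tcp_pos: [0.5941, -0.1379, 0.2679]
eef_rot: [-0.005, 0.424, 0.906, 0.001]
ft_force: [-0.3, -0.1, -0.4]
width: -0.0002
gripper_force: 0.0
```

>>> drive_tool:
  plan:
    - [0, 0, -1, 0, 0, 0]
    - [0, 0, -1, 0, 0, 0]
    - [0, 0, -1, 0, 0, 0]
    - [0, 0, -1, 0, 0, 0]
    - [0, 0, -1, 0, 0, 0]
    - [0, 0, 0, 0, 0, 0]

```text
t: 24.85
tcp_pos: [0.5967, -0.1388, 0.37]
eef_rot: [-0.002, 0.424, 0.906, 0.001]
ft_force: [0.0, -0.1, 0.1]
width: -0.0003
gripper_force: 0.0
```

Run:
```python
from h import *
togo(case(.08,0,.35),toolR(0));print(ctrl.get_obs()["qpos"].round(2))
Q,col,_=cloud("top")
# lid plane
s=(abs(Q[:,1])<.13)&(Q[:,2]>.11)&(Q[:,2]<.27)&(Q[:,0]<.12)&(Q[:,0]>.03);A=Q[s]
b=np.polyfit(A[:,2],A[:,0],1)
r=A[:,0]-np.polyval(b,A[:,2]);A=A[abs(r)<.01];b=np.polyfit(A[:,2],A[:,0],1)
print(len(A),"lid theta",np.arctan(-1/b[0]) if b[0]<0 else b,"x at z=.25",np.polyval(b,.25))
```

```text
shift units (tool) [8.49 1.52 1.04] turn units [ 0.01 -0.07 -0.  ] pos [ 0.5967 -0.1388  0.37  ]
[ 0.42  0.48 -0.39  1.41  0.18  1.29  0.71]
870 lid theta 1.1387206138254875 x at z=.25 0.04048569275012602
```

>>> drive_tool:
  plan:
    - [1, 0.2, 0, 0, 0, 0]
    - [1, 0.2, 0, 0, 0, 0]
    - [1, 0.2, 0, 0, 0, 0]
    - [1, 0.2, 0, 0, 0, 0]
    - [1, 0.2, 0, 0, 0, 0]
    - [1, 0.2, 0, 0, 0, 0]
    - [1, 0.2, 0, 0, 0, 0]
    - [1, 0.1, 0, 0, 0, 0]

```text
t: 25.7
tcp_pos: [0.5157, 0.0039, 0.3685]
eef_rot: [-0.005, 0.424, 0.906, 0.0]
ft_force: [1.1, 0.4, -0.1]
width: -0.0002
gripper_force: 0.0
```

>>> drive_tool:
  plan:
    - [0.5, 0, 0.5, 0, 0, 0]
    - [0, 0, 1, 0, 0, 0]
    - [0, 0, 1, 0, 0, 0]
    - [0, 0, 1, 0, 0, 0]
    - [0, 0, 1, 0, 0, 0]
    - [0, 0, 1, 0, 0, 0]
    - [0, 0, 0.4, 0, 0, 0]
    - [0, 0, 0, 0, 0, 0]

```text
t: 26.5
tcp_pos: [0.5085, 0.011, 0.2504]
eef_rot: [-0.005, 0.424, 0.905, 0.0]
ft_force: [-0.2, 0.2, 0.5]
width: -0.0002
gripper_force: 0.0
```

Run:
```python
from h import *
print(ctrl.get_obs()["qpos"].round(2),ctrl.get_obs()["ft_force"].round(1))
prev=None
for th in (1.14,1.0,.9,.8,.7,.6,.5,.4,.3,.2,.1,.05,0):
    T=np.array([121-200*np.cos(th)+20*np.sin(th),58+200*np.sin(th)+20*np.cos(th)])
    if prev is None: togo(case(T[0]/1e3,0,T[1]/1e3),toolR(0))
    print(th,T.round(1),None if prev is None else ((T-prev)*[1,-1]/20).round(2));prev=T
```

```text
[ 0.22  0.43 -0.42  1.87  0.21  0.9   0.4 ] [-0.2  0.2  0.5]
shift units (tool) [-1.3   0.11  0.1 ] turn units [-0.05 -0.12 -0.01] pos [0.5085 0.011  0.2504]
1.14 [ 55.7 248.1] None
1.0 [ 29.8 237.1] [-1.29  0.55]
0.9 [ 12.3 227.1] [-0.87  0.5 ]
0.8 [ -4.  215.4] [-0.82  0.58]
0.7 [-19.1 202.1] [-0.75  0.66]
0.6 [-32.8 187.4] [-0.68  0.74]
0.5 [-44.9 171.4] [-0.61  0.8 ]
0.4 [-55.4 154.3] [-0.52  0.86]
0.3 [-64.2 136.2] [-0.44  0.9 ]
0.2 [-71.  117.3] [-0.34  0.94]
0.1 [-76.   97.9] [-0.25  0.97]
0.05 [-77.8  88. ] [-0.09  0.49]
0 [-79.  78.] [-0.06  0.5 ]
```

>>> drive_tool:
  plan:
    - [-0.7, 0.1, 0.05, 0, 0, 0]
    - [-0.6, 0, 0.05, 0, 0, 0]
    - [-0.43, 0, 0.18, 0, 0, 0]
    - [-0.43, 0, 0.18, 0, 0, 0]
    - [-0.43, 0, 0.19, 0, 0, 0]
    - [-0.43, 0, 0.25, 0, 0, 0]
    - [-0.44, 0, 0.25, 0, 0, 0]

```text
t: 27.2
tcp_pos: [0.5561, -0.0415, 0.2279]
eef_rot: [-0.004, 0.425, 0.905, 0.001]
ft_force: [-0.2, 1.0, 1.5]
width: 0.0002
gripper_force: 0.6
```

>>> drive_tool:
  plan:
    - [-0.41, 0, 0.29, 0, 0, 0]
    - [-0.41, 0, 0.29, 0, 0, 0]
    - [-0.38, 0, 0.33, 0, 0, 0]
    - [-0.37, 0, 0.33, 0, 0, 0]
    - [-0.34, 0, 0.37, 0, 0, 0]
    - [-0.34, 0, 0.37, 0, 0, 0]

```text
t: 27.8
tcp_pos: [0.5843, -0.0759, 0.1877]
eef_rot: [-0.004, 0.425, 0.905, 0.001]
ft_force: [0.2, 0.1, 1.4]
width: 0.0
gripper_force: 0.4
```

Run:
```python
from h import *
print(ctrl.get_obs()["qpos"].round(2),ctrl.get_obs()["ft_force"].round(1))
togo(case(-.0328,0,.1874),toolR(0))
Q,col,_=cloud("side")
s=(abs(Q[:,1])<.13)&(Q[:,2]>.08)&(Q[:,2]<.17)&(Q[:,0]<.115)&(Q[:,0]>-.05);A=Q[s]
b=np.polyfit(A[:,0],A[:,2],1);r=A[:,2]-np.polyval(b,A[:,0]);A=A[abs(r)<.01];b=np.polyfit(A[:,0],A[:,2],1);print(len(A),"theta",np.arctan(-b[0]))
```

```text
[ 0.32  0.62 -0.37  1.73  0.28  0.86  0.52] [0.2 0.1 1.4]
shift units (tool) [ 0.04 -0.02  0.02] turn units [-0.02 -0.09 -0.02] pos [ 0.5843 -0.0759  0.1877]
2337 theta 0.6042032377731331
```

Lid follows exactly (0.60 rad). Continuing down.

>>> drive_tool:
  plan:
    - [-0.3, 0, 0.4, 0, 0, 0]
    - [-0.3, 0, 0.4, 0, 0, 0]
    - [-0.26, 0, 0.43, 0, 0, 0]
    - [-0.26, 0, 0.43, 0, 0, 0]
    - [-0.22, 0, 0.45, 0, 0, 0]
    - [-0.22, 0, 0.45, 0, 0, 0]
    - [-0.17, 0, 0.47, 0, 0, 0]
    - [-0.17, 0, 0.47, 0, 0, 0]

```text
t: 28.65
tcp_pos: [0.6081, -0.1044, 0.1173]
eef_rot: [-0.004, 0.425, 0.905, 0.001]
ft_force: [0.3, -0.2, 0.8]
width: -0.0
gripper_force: 0.2
```

>>> drive_tool:
  plan:
    - [-0.12, 0, 0.4, 0, 0, 0]
    - [-0.12, 0, 0.4, 0, 0, 0]
    - [-0.05, 0, 0.17, 0, 0, 0]
    - [0, 0, 0, 0, 0, 0]

```text
t: 29.05
tcp_pos: [0.6112, -0.1087, 0.098]
eef_rot: [-0.004, 0.425, 0.905, 0.001]
ft_force: [-0.7, 1.0, 0.5]
width: -0.0001
gripper_force: 0.0
```

>>> drive_tool:
  plan:
    - [-0.03, 0, 0.15, 0, 0, 0]
    - [-0.03, 0, 0.15, 0, 0, 0]
    - [0, 0, 0, 0, 0, 0]

```text
t: 29.35
tcp_pos: [0.6122, -0.1095, 0.0925]
eef_rot: [-0.004, 0.425, 0.905, 0.001]
ft_force: [-0.4, 0.5, -0.0]
width: 0.0004
gripper_force: 0.0
```

>>> drive_tool:
  plan:
    - [-0.03, 0, 0.15, 0, 0, 0]
    - [-0.03, 0, 0.15, 0, 0, 0]
    - [0, 0, 0, 0, 0, 0]

```text
t: 29.65
tcp_pos: [0.6132, -0.1104, 0.0867]
eef_rot: [-0.004, 0.425, 0.905, 0.001]
ft_force: [0.2, 0.5, 0.2]
width: -0.0003
gripper_force: 0.4
```

>>> drive_tool:
  plan:
    - [0, 0, 0.1, 0, 0, 0]
    - [0, 0, 0.1, 0, 0, 0]
    - [0, 0, 0, 0, 0, 0]

```text
t: 29.95
tcp_pos: [0.6134, -0.1104, 0.086]
eef_rot: [-0.003, 0.425, 0.905, 0.001]
ft_force: [-6.4, 0.9, 22.5]
width: -0.0
gripper_force: 11.6
```

>>> drive_tool:
  plan:
    - [0, 0, 0.05, 0, 0, 0]
    - [0, 0, 0, 0, 0, 0]

```text
t: 30.15
tcp_pos: [0.6135, -0.1104, 0.0859]
eef_rot: [-0.003, 0.425, 0.905, 0.0]
ft_force: [-9.9, 0.6, 28.8]
width: -0.0002
gripper_force: 14.6
```

Run:
```python
from h import *
o=ctrl.get_obs();q=o["tcp_pos"]-case(0,0,0);print("tcp case",(q@cx).round(4),(q@cy).round(4),q[2].round(4),o["ft_force"].round(1),o["moment"].round(2))
for n in("side","top"):
    Q,col,_=cloud(n)
    for x in np.arange(-.12,.12,.02):
        s=(Q[:,0]>=x)&(Q[:,0]<x+.02)&(abs(Q[:,1]-.0)>.05)&(abs(Q[:,1])<.135)&(Q[:,2]<.12)
        if s.any(): print(n,round(x,2),s.sum(),np.percentile(Q[s,2],[10,50,90]).round(4))
```

```text
tcp case -0.0788 -0.0006 0.0859 [-9.9  0.6 28.8] [ 0.13  1.78 -0.01]
side -0.12 68 [0.0838 0.0858 0.0888]
side -0.1 119 [0.0828 0.0858 0.0883]
side -0.08 128 [0.081  0.0843 0.0874]
side -0.06 117 [0.0807 0.0834 0.0863]
side -0.04 131 [0.0804 0.0827 0.0856]
side -0.02 134 [0.0791 0.0816 0.0839]
side 0.0 134 [0.0784 0.0808 0.0839]
side 0.02 144 [0.0775 0.0799 0.083 ]
side 0.04 144 [0.0769 0.0796 0.0822]
side 0.06 152 [0.0759 0.0786 0.0809]
side 0.08 150 [0.0759 0.0782 0.0806]
side 0.1 618 [-0.0002  0.0388  0.0766]
top -0.12 20 [0.0827 0.086  0.089 ]
top -0.1 39 [0.0809 0.0846 0.0884]
top -0.08 60 [0.0795 0.0836 0.086 ]
top -0.06 82 [0.08   0.0823 0.0855]
top -0.04 108 [0.078  0.0817 0.0859]
top -0.02 112 [0.0769 0.0808 0.0837]
top 0.0 111 [0.0768 0.0807 0.0838]
top 0.02 111 [0.0764 0.0799 0.0828]
top 0.04 111 [0.0749 0.0785 0.0825]
top 0.06 113 [0.0738 0.0779 0.0807]
top 0.08 112 [0.0738 0.0773 0.081 ]
top 0.1 114 [-0.0025  0.062   0.0789]
```

Lid at the roller (~0.04 rad) but not going past; I'm ~15 mm behind the press point. Shift to it and press there.

>>> drive_tool:
  plan:
    - [0, 0, -0.6, 0, 0, 0]
    - [-0.45, 0, 0, 0, 0, 0]
    - [-0.45, 0, 0, 0, 0, 0]
    - [0, 0, 0.3, 0, 0, 0]
    - [0, 0, 0.1, 0, 0, 0]
    - [0, 0, 0, 0, 0, 0]

```text
t: 30.85
tcp_pos: [0.6261, -0.1267, 0.087]
eef_rot: [-0.002, 0.425, 0.905, 0.0]
ft_force: [-0.6, -3.1, 15.5]
width: 0.0002
gripper_force: 7.6
```

>>> drive_tool:
  plan:
    - [0, 0, 0.1, 0, 0, 0]
    - [0, 0, 0.1, 0, 0, 0]
    - [0, 0, 0, 0, 0, 0]

```text
t: 31.15
tcp_pos: [0.6262, -0.1268, 0.0864]
eef_rot: [-0.001, 0.425, 0.905, -0.0]
ft_force: [-8.2, -1.2, 37.5]
width: -0.0001
gripper_force: 18.7
```

>>> drive_tool:
  plan:
    - [0, 0, 0.1, 0, 0, 0]
    - [0, 0, 0, 0, 0, 0]

```text
t: 31.35
tcp_pos: [0.6263, -0.127, 0.084]
eef_rot: [-0.001, 0.425, 0.905, -0.0]
ft_force: [-2.2, -3.9, 14.5]
width: 0.0
gripper_force: 7.0
```

>>> drive_tool:
  plan:
    - [0, 0, 0.1, 0, 0, 0]
    - [0, 0, 0, 0, 0, 0]

```text
t: 31.55
tcp_pos: [0.6255, -0.1262, 0.0779]
eef_rot: [-0.002, 0.425, 0.905, 0.0]
ft_force: [1.2, -2.7, 9.9]
width: -0.0001
gripper_force: 4.5
```

>>> drive_tool:
  plan:
    - [0, 0, 0.1, 0, 0, 0]
    - [0, 0, 0, 0, 0, 0]

```text
t: 31.75
tcp_pos: [0.6256, -0.1262, 0.0777]
eef_rot: [-0.002, 0.425, 0.905, 0.0]
ft_force: [-4.0, -3.7, 21.3]
width: -0.0002
gripper_force: 10.7
```

>>> drive_tool:
  plan:
    - [0, 0, 0.1, 0, 0, 0]
    - [0, 0, 0, 0, 0, 0]

```text
t: 31.95
tcp_pos: [0.6256, -0.1262, 0.0776]
eef_rot: [-0.002, 0.425, 0.905, -0.0]
ft_force: [-7.1, -2.8, 33.7]
width: -0.0001
gripper_force: 16.8
```

Seated at 78 mm. Lift clear and verify.

>>> drive_tool:
  plan:
    - [0, 0, -0.5, 0, 0, 0]
    - [0, 0, -1, 0, 0, 0]
    - [0, 0, -1, 0, 0, 0]
    - [0, 0, -1, 0, 0, 0]
    - [0, 0, -1, 0, 0, 0]
    - [0, 0, -1, 0, 0, 0]
    - [0, 0, -1, 0, 0, 0]
    - [0, 0, 0, 0, 0, 0]

```text
t: 32.75
tcp_pos: [0.6266, -0.1244, 0.2048]
eef_rot: [-0.002, 0.425, 0.905, 0.002]
ft_force: [0.4, -0.4, 0.0]
width: 0.0006
gripper_force: 0.0
```

>>> drive_tool:
  plan:
    - [0, 0, -1, 0, 0, 0]
    - [0, 0, -1, 0, 0, 0]
    - [0, 0, -1, 0, 0, 0]
    - [0, 0, 0, 0, 0, 0]
    - [0, 0, 0, 0, 0, 0]
    - [0, 0, 0, 0, 0, 0]

```text
t: 33.35
tcp_pos: [0.6246, -0.125, 0.2614]
eef_rot: [-0.005, 0.425, 0.905, 0.0]
ft_force: [-0.8, -0.4, -0.4]
width: -0.0002
gripper_force: 0.0
```

Run:
```python
from h import *
for n in("side","wrist"):
    Q,col,_=cloud(n)
    for x in (-.1,-.06,0,.06,.09):
        s=(Q[:,0]>=x)&(Q[:,0]<x+.02)&(abs(Q[:,1])<.135)&(Q[:,2]<.12)
        if s.any(): print(n,x,s.sum(),np.percentile(Q[s,2],[10,50,90]).round(4))
# bystanders: colour difference top before/after at their pixels
t0=cv2.imread("pics/top0.png");t1,_=capture("top")
df=cv2.absdiff(t0,t1).max(2)
for nm,(u,v) in dict(wheel=(215,250),cone=(435,295),chuck=(450,255),glue=(185,185),tin=(460,195),drum=(217,293)).items(): print(nm,df[v-9:v+10,u-9:u+10].max())
print(ctrl.get_obs()["tcp_pos"],ctrl.get_obs()["t"])
```

```text
side -0.1 181 [0.0748 0.0774 0.0801]
side -0.06 192 [0.0742 0.0766 0.0797]
side 0 208 [0.0739 0.0766 0.0793]
side 0.06 225 [0.0745 0.077  0.0792]
side 0.09 789 [0.0074 0.0506 0.078 ]
wrist -0.1 1377 [0.0762 0.0772 0.0781]
wrist -0.06 1515 [0.0757 0.0767 0.0777]
wrist 0 1805 [0.0755 0.0765 0.0776]
wrist 0.06 2158 [0.0756 0.0766 0.0777]
wheel 13
cone 81
chuck 95
glue 14
tin 74
drum 83
[ 0.62500917 -0.12502711  0.26220307] 33.5
```

```bash
python3 -c "
from h import *
print(ctrl.sign_off())"
```

```text
the job is handed in; nothing more can be done
None
```

The job is handed in after about 33.5 s: the drum is in the bin, the cover is flat at 53 mm and the lid is flat at 77 mm with the gripper clear. The catch passed only at about 37 N instead of about 11 N, I viewed 11 pictures against the limit of 10, and the cone, chuck and tin pixels had changed in the final check, which I took for arm shadow without confirming.

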